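# Turn the seasoning board until the salt faces front

### The job

Turn the round wooden seasoning board beside the hob (it has a knob on its rim to push it by) until the salt shaker stands at the front: straight in front of the board's centre, towards the worktop's front edge. Do not push on the salt shaker or the two spice jars themselves: they must stay upright on the board, and it must be left standing still.

Things in the scene. Friction and masses are not known exactly. Their poses are not given: they have to be found in the camera images.
- susan_foot: Fixed steel foot, 144 mm wide, of a lazy susan on the worktop right of the hob. Origin: on the worktop, on the upright turning axis; axes as the world's (x away from the robot, y left), so the front is its -x. The wooden board on it is 210 mm across, its top 24 mm above the worktop; it turns over 170 degrees either way, needs about 1 N at the knob and stays where it is left. It carries three jars.
- rim_knob (a point): Top centre of the board's only knob: upright, round, wooden, 18 mm in diameter on a 12 mm steel neck, standing on the board 92 mm from its axis and turning with it. Top 76 mm above the worktop; the wooden part reaches from 42 to 76 mm. At the start within 20 degrees of the front.
- salt_shaker: Clear salt shaker with white salt and a grey domed cap narrower than its body, 44 mm in diameter, 90 mm tall (top 114 mm above the worktop), loose on the board about 68 mm from its axis. At the start at the left or right side, roughly 75 to 120 degrees from the front. Origin: centre of its underside.
- spice_jar_short: Glass spice jar with a wide dark brown lid, 44 mm in diameter, 96 mm tall (top 120 mm above the worktop), loose on the board about 68 mm from its axis, across from the salt shaker. Origin: centre of its underside.
- spice_jar_tall: Glass spice jar with a wide dark brown lid, 44 mm in diameter, 105 mm tall (top 129 mm above the worktop), loose on the board about 68 mm from its axis, at the back at the start. Origin: centre of its underside.

How it is judged:
By the outcome, as a careful person would: the job done as asked, in the order asked, and still so for the second after the job is handed in, with the robot touching nothing.
It also fails if it takes over 38 s, if anything falls off the work surface, if the arm or the gripper's body presses on something with over 40 N, if the wrist force passes 120 N, or if a joint passes its speed limit or range.

### The arm

A 7-joint arm with a two-finger parallel gripper is mounted at the origin on a cart in front of the work surface, level with it; the furniture and walls round the work are solid. World frame = base frame: x ahead of the robot, y to its left, z up, the work surface at z = 0. Lengths are in mm, angles in rad, forces in N, time in s.
With the tool pointing down it reaches from about 425 to 950 mm from the base axis. Payload 4.7 kg.
Tool frame: the origin (TCP) lies midway between the tips of the shut fingers; the grasp point (between the pads) lies 19 mm behind it (r.hold_point_z is the z of the grasp point in the tool frame, in mm); z points along the fingers, y is the line along which they close (so a half turn about z gives the same grasp; the last joint's range is limited). The gripper opens to 85 mm and grips with 20 to 120 N. Pads are 22 mm wide; open, the fingers measure 114 mm over their backs; the gripper's body (76 mm by 85 mm) begins 54 mm behind the grasp point. The pads swing forward as they close: fully open they stand 13 mm farther back than shut.
Start: joints at [-1.194, 0.469, -0.049, 1.532, 0.024, 1.141, -0.082], TCP at [266.421, 620.216, 231.335] pointing down, gripper open.
Joint ranges: [-2.59, 2.59], [-0.33, 1.99], [-1.39, 1.29], [0.1, 2.45], [-1.04, 4.18], [0.21, 1.99], [-2.66, 2.66]. Speed limits (rad/s): [2.57, 2.57, 3.14, 3.14, 3.14, 3.14, 3.14].

### API

Orientations are given as a unit quaternion [x, y, z, w].
In Python, from workcell import r, claw, kin, sense, capture, ticket gives the robot as it stands. The module is installed in compiled form; this text tells all that it offers. Calls block until the motion is done:
- r.move_to(position, orientation): joint-space move of the TCP to a pose.
- r.move_straight(position, vel=150, attitude=None): straight line of the TCP; attitude=None keeps the orientation; vel is the mean speed in mm/s.
- r.move_joints(angles): joint-space move.
- claw.command_gripper(opening, force=None): opening from 0.0 (shut) to 1.0 (fully open); force is the grip in N (None keeps the last); returns when the fingers have stopped.
- r.wait(seconds).
- kin.solve_ik(position, orientation): joint angles nearest the present ones, or None.
- sense(): the state.
- capture(name): name is "scene" or "top" or "wrist"; returns a dict with "image" (480x640x3 uint8, red, green, blue), "range_z" (480x640 float32, mm along the optical axis (not along the pixel's ray), 0 where there is no reading), "intrinsics" (3x3 intrinsics, pixels), "position" and "rotation" of the camera in the world. Camera axes: x right, y down, z forward; pixel columns grow to the right and rows downward; lengths in mm; the calibration is good to about 2 mm. A picture is of the moment at which its call begins.
A pose or a line that the arm cannot do raises r.MotionError and nothing moves.
- ticket.close_job(): hands the job in; it is judged then, once.
The state is a dict: "t": time; "joint_positions": joint angles; "qvel": joint speeds; "joint_efforts": joint torques, N m; "ee_pos": TCP position; "ee_rot": TCP orientation; "wrist_force": force on the tool from outside, world axes, zero at the start; "ft_torque": the same for the moment, N m; "finger_gap": opening from 0.0 (shut) to 1.0 (fully open); "grip_force": force on a finger pad.
Only numpy, scipy, OpenCV 4.12 (cv2) and the standard library are available. Lean on these libraries where they do the work, as an engineer would, in place of code of your own. Each camera call takes 0.05 s, during which the arm holds its last target. There are 200 camera calls.

## Working session

There is one attempt and no reset: what is moved stays moved. The work goes in short steps, each a Python script; the robot and the scene stay as the last script left them, time stands still between calls to the robot, and variables do not carry over. Pictures are saved under pics/ and viewed, at most 10 in all, crops included, and the job is handed in when it is done.

```bash
mkdir -p pics; python3 - <<'E'
from workcell import *
import cv2, pickle, numpy as np
d={}
for n in("scene","top"):
    c=capture(n); d[n]=c
    cv2.imwrite(f"pics/{n}0.png",c["image"][:,:,::-1])
    print(n,c["intrinsics"],c["position"],c["rotation"])
pickle.dump(d,open("d.pkl","wb"))
s=sense();print(s["t"],s["ee_pos"],s["ee_rot"],r.hold_point_z)
E
```

```text
scene [[438.60762672   0.         325.03213364]
 [  0.         438.60762672 241.9653383 ]
 [  0.           0.           1.        ]] [  99.92230087 -908.22908054  452.50982456] [ 0.81712757 -0.22199233  0.13035362 -0.51578083]
top [[440.41135659   0.         323.75805999]
 [  0.         440.41135659 237.73294288]
 [  0.           0.           1.        ]] [ 316.74420983 -246.55478444  903.36259646] [-0.69770281  0.71256605 -0.0472366   0.05682534]
0.1 [266.2249292  619.72851635 230.3848147 ] [ 2.01477891e-01  9.79492688e-01 -8.43269996e-04 -1.51971951e-04] -18.700000000000003
```

View pics/scene0.png

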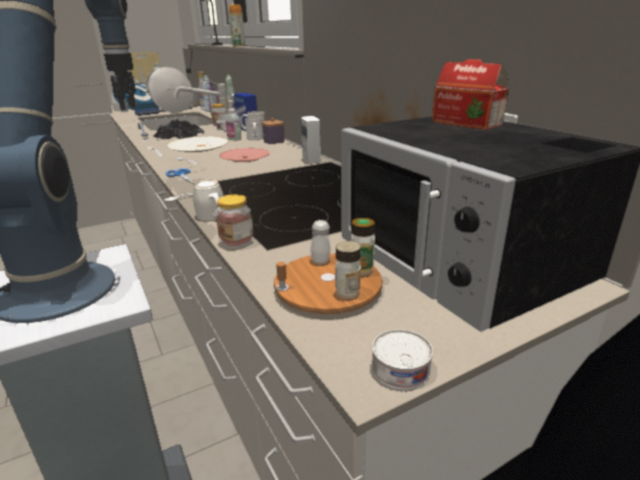

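View pics/top0.png

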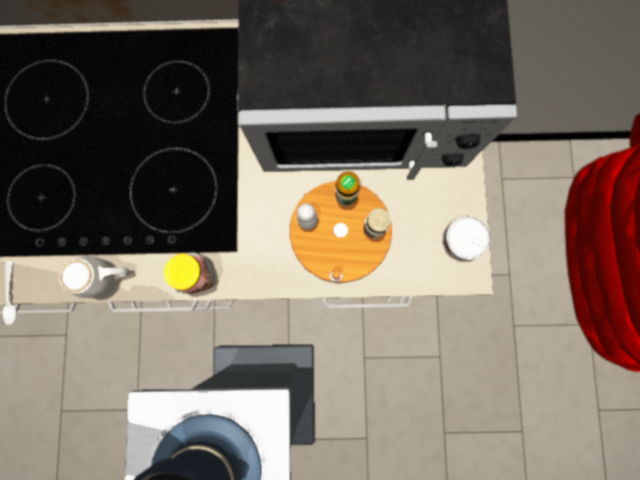

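The scene picture shows the salt shaker (320,243), the knob (282,275) and the jars (348,270) and (363,247). The top picture shows the board centre near (340,231), the salt at left (306,217), the knob in front (337,272), the tall jar at the back (347,185) and the short jar at right (377,223). So the board turns counterclockwise by about 100°.

```bash
cat > h.py <<'E'
import numpy as np, cv2
def rotm(c):
    from scipy.spatial.transform import Rotation as R
    q=np.array(c["rotation"]); return R.from_quat(q).as_matrix() if q.size==4 else q.reshape(3,3)
def ray(c,uv,z):
    d=rotm(c)@np.linalg.inv(c["intrinsics"])@[uv[0],uv[1],1]; p=np.array(c["position"])
    return p+d*(z-p[2])/d[2]
def cloud(c):
    v,u=np.mgrid[:480,:640]; z=c["range_z"].astype(float)
    P=np.stack([u,v,np.ones_like(u)],-1)@np.linalg.inv(c["intrinsics"]).T*z[...,None]
    return P@rotm(c).T+c["position"], z>0
def board(c):
    h=cv2.cvtColor(c["image"],cv2.COLOR_RGB2HSV); m=cv2.inRange(h,(3,120,90),(20,255,255))
    P,ok=cloud(c); return P,ok,m
E
python3 - <<'E'
from h import *; import pickle
d=pickle.load(open("d.pkl","rb")); c=d["top"]
P,ok,m=board(c)
b=ok&(m>0)&(abs(P[...,2]-24)<8)
pts=P[b]; print(b.sum(), np.median(pts[:,2]))
(x,y),R=cv2.minEnclosingCircle(pts[:,:2].astype(np.float32)); print("board depth",x,y,R)
n,l,s,ce=cv2.connectedComponentsWithStats(m); i=1+s[1:,4].argmax()
ct=max(cv2.findContours((l==i).astype(np.uint8),0,1)[0],key=len)[:,0]
hull=cv2.convexHull(ct)[:,0]; w=np.array([ray(c,p,24)[:2] for p in hull],np.float32)
print("board ray",cv2.minEnclosingCircle(w))
print("cloth disc",ray(c,(340.5,230.5),24))
near=ok&(np.hypot(P[...,0]-x,P[...,1]-y)<110)
H=(near&(P[...,2]>35)).astype(np.uint8)
n,l,s,ce=cv2.connectedComponentsWithStats(H)
for k in range(1,n):
    q=P[l==k]
    if len(q)<15: continue
    zt=np.percentile(q[:,2],97); t=q[q[:,2]>zt-8][:,:2].mean(0); a=np.degrees(np.arctan2(t[1]-y,-(t[0]-x)))
    print(k,len(q),"px",ce[k].round(1),"ztop",zt.round(),"xy",t.round(1),"r",np.hypot(*(t-[x,y])).round(1),"deg left of front",a.round(1))
from workcell import kin
from scipy.spatial.transform import Rotation as Ro
for th in (20,0,-20,-40,-60,-80,-100,-120):   # deg left of front
    for dr in (92,):
        a=np.radians(th);p=[x-dr*np.cos(a),y+dr*np.sin(a),47]
        res=[]
        for k in (0,180):
            # tool y tangential
            yaw=np.radians(-th+k)
            o=(Ro.from_euler('z',yaw)*Ro.from_quat([0,1,0,0])).as_quat()
            s_=kin.solve_ik(p,o); res.append(None if s_ is None else np.round(s_,2).tolist())
        print(th,np.round(p),res)
E
```

```text
6161 24.260019587658007
board depth 462.5794372558594 -269.1294860839844 103.92809295654297
board ray ((472.4742431640625, -270.03466796875), 113.8091049194336)
cloth disc [ 461.38060903 -270.05839457   24.        ]
1 699 px [346.6 187.5] ztop 132.0 xy [ 532.3 -282. ] r 70.9 deg left of front -169.6
2 459 px [306.3 216.3] ztop 114.0 xy [ 484.4 -203.8] r 68.8 deg left of front 108.5
3 617 px [376.5 222.7] ztop 122.0 xy [ 464.2 -336.4] r 67.3 deg left of front -91.4
4 74 px [335.6 273.5] ztop 79.0 xy [ 371.9 -257.5] r 91.4 deg left of front 7.3
20 [ 376. -238.   47.] [[-0.09, 0.45, 0.7, 2.26, -0.53, 0.59, 2.23], [-0.24, 0.53, 0.92, 2.26, -0.72, 0.66, -0.72]]
0 [ 371. -269.   47.] [[-0.03, 0.48, 0.71, 2.23, -0.54, 0.61, 2.66], [-0.17, 0.55, 0.91, 2.23, -0.72, 0.68, -0.3]]
-20 [ 376. -301.   47.] [[0.42, 0.42, 0.2, 2.16, -0.15, 0.58, 2.66], [-0.11, 0.59, 0.91, 2.18, -0.73, 0.71, 0.09]]
-40 [ 392. -328.   47.] [[-0.17, 0.75, 1.11, 2.12, -0.92, 0.87, -2.51], [-0.06, 0.63, 0.91, 2.12, -0.75, 0.76, 0.47]]
-60 [ 417. -349.   47.] [[-0.14, 0.8, 1.11, 2.05, -0.93, 0.92, -2.18], [-0.14, 0.8, 1.11, 2.05, -0.93, 0.92, 0.97]]
-80 [ 447. -360.   47.] [[-0.13, 0.84, 1.11, 1.98, -0.94, 0.96, -1.86], [-0.04, 0.72, 0.91, 1.97, -0.77, 0.84, 1.13]]
-100 [ 479. -360.   47.] [[-0.15, 0.87, 1.1, 1.92, -0.95, 1.0, -1.56], [0.13, 0.64, 0.62, 1.9, -0.52, 0.77, 1.22]]
-120 [ 509. -349.   47.] [[-0.17, 0.89, 1.1, 1.87, -0.95, 1.02, -1.27], [0.13, 0.65, 0.56, 1.86, -0.48, 0.78, 1.47]]
```

```bash
cat >> h.py <<'E'
C=np.array([462.,-269.6])
def pose(th,z,rr=92):
    from scipy.spatial.transform import Rotation as Ro
    a=np.radians(th)
    return [C[0]-rr*np.cos(a),C[1]+rr*np.sin(a),z],(Ro.from_euler('z',np.pi-a)*Ro.from_quat([0,1,0,0])).as_quat()
E
python3 - <<'E'
from h import *; import pickle
from workcell import *
P,ok=cloud(pickle.load(open("d.pkl","rb"))["top"])
q=P[ok&(P[...,2]>60)&(P[...,1]<-300)&(P[...,1]>-480)&(P[...,0]>480)]; print("obst min x",np.percentile(q[:,0],[0,1,5]))
p,o=pose(7.3,150); r.move_to(p,o)
c=capture("wrist"); cv2.imwrite("pics/w1.png",c["image"][:,:,::-1])
P,ok,m=board(c)
k=ok&(abs(P[...,2]-74)<7)&(np.hypot(P[...,0]-p[0],P[...,1]-p[1])<35); q=P[k]
print(k.sum(), q.mean(0) if k.any() else None, "cmd",p, sense()["ee_pos"],sense()["t"])
E
```

```text
obst min x [480.20038267 557.58728853 588.42828489]
885 [ 373.96425903 -258.59117676   75.10556937] cmd [np.float64(370.74571128171726), np.float64(-257.9100560086758), 150] [ 371.287979   -257.46138656  149.97820119] 3.2583
```

View pics/w1.png

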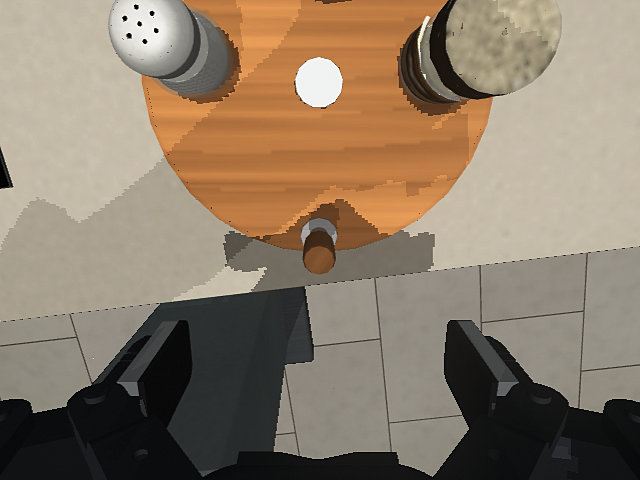

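The wrist view shows the knob at (319,255), centred between the fingers; the salt cap is at (155,30) and the short jar at (500,45). The measurement matches, so I'll cage the knob and turn the board.

```bash
python3 - <<'E'
from h import *
from workcell import *
claw.command_gripper(0.5,20)
p,o=pose(7.3,46); r.move_straight(p,120)
print(sense()["t"],sense()["wrist_force"].round(1) if hasattr(sense()["wrist_force"],'round') else sense()["wrist_force"])
claw.command_gripper(0.3)
s=sense();print(s["t"],s["finger_gap"],s["grip_force"],np.round(s["wrist_force"],1))
mx=0
for th in np.linspace(7.3,-98,13)[1:]:
    p,o=pose(th,46); r.move_straight(p,40,attitude=o)
    f=np.round(sense()["wrist_force"],1); mx=max(mx,np.linalg.norm(f))
    if np.linalg.norm(f)>25: print("STOP",th,f);break
print(th,sense()["t"],mx,sense()["ee_pos"])
for n in("top","wrist"):
    c=capture(n); cv2.imwrite(f"pics/{n}2.png",c["image"][:,:,::-1])
    P,ok=cloud(c)
    H=(ok&(np.hypot(P[...,0]-C[0],P[...,1]-C[1])<110)&(P[...,2]>35)&(P[...,2]<135)).astype(np.uint8)
    nn,l,st,ce=cv2.connectedComponentsWithStats(H)
    for k in range(1,nn):
        q=P[l==k]
        if len(q)<40: continue
        zt=np.percentile(q[:,2],97); t=q[q[:,2]>zt-8][:,:2].mean(0)-C
        print(n,ce[k].round(),len(q),zt.round(),t.round(1),np.hypot(*t).round(1),np.degrees(np.arctan2(t[1],-t[0])).round(1))
E
```

```text
4.7667 [ 0.7 -0.5  0.3]
5.075 0.29969674125674645 0.0 [ 0.2  0.5 -0.9]
-98.0 11.075 1.307669683062202 [ 474.6080804  -360.63495034   45.97153715]
top [330. 188.] 500 123.0 [66.2 17.1] 68.4 165.5
top [298. 218.] 203 132.0 [ 6.4 77.2] 77.5 94.8
wrist [89. 33.] 11019 94.0 [-58.9  -6.8] 59.3 -6.6
wrist [554.  50.] 17316 110.0 [52.5  2. ] 52.5 177.8
wrist [317. 416.] 57333 131.0 [ 11.3 -76.7] 77.6 -98.4
```

View pics/top2.png

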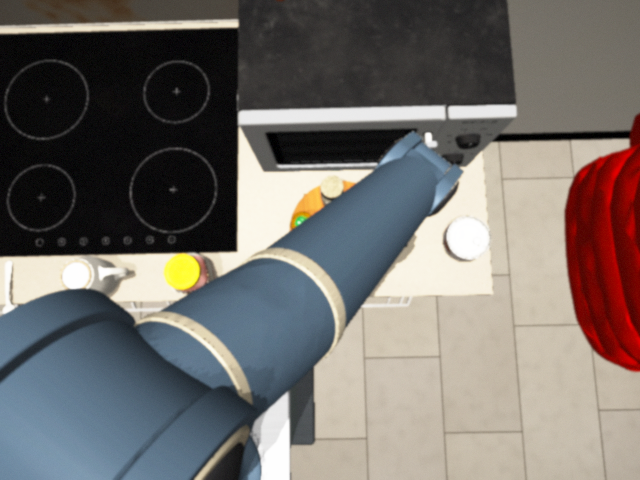

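The top view shows the arm covering the salt. The short jar at (330,188) has moved to the back, a turn of 103.1°, which leaves about 5.4° to go.

```bash
python3 - <<'E'
from h import *
from workcell import *
p,o=pose(-103.4,46); r.move_straight(p,30,attitude=o); r.wait(0.2)
claw.command_gripper(0.5)
p[2]=180; r.move_straight(p,120)
r.move_to([450,100,230],pose(0,0)[1])
c=capture("top"); cv2.imwrite("pics/top3.png",c["image"][:,:,::-1])
P,ok=cloud(c)
H=(ok&(np.hypot(P[...,0]-C[0],P[...,1]-C[1])<110)&(P[...,2]>35)&(P[...,2]<135)).astype(np.uint8)
nn,l,st,ce=cv2.connectedComponentsWithStats(H)
for k in range(1,nn):
    q=P[l==k]
    if len(q)<15: continue
    zt=np.percentile(q[:,2],97); t=q[q[:,2]>zt-8][:,:2].mean(0)-C
    print(ce[k].round(),len(q),zt.round(),t.round(1),np.hypot(*t).round(1),np.degrees(np.arctan2(t[1],-t[0])).round(1))
print(sense()["t"])
E
```

```text
[328. 192.] 630 122.0 [64.4 22.9] 68.3 160.4
[387. 217.] 90 78.0 [ 17.4 -89.3] 91.0 -101.0
[303. 229.] 617 132.0 [-8.6 70.8] 71.3 83.0
[342. 262.] 396 114.0 [-68.2   1.5] 68.2 1.3
15.775
```

View pics/top3.png

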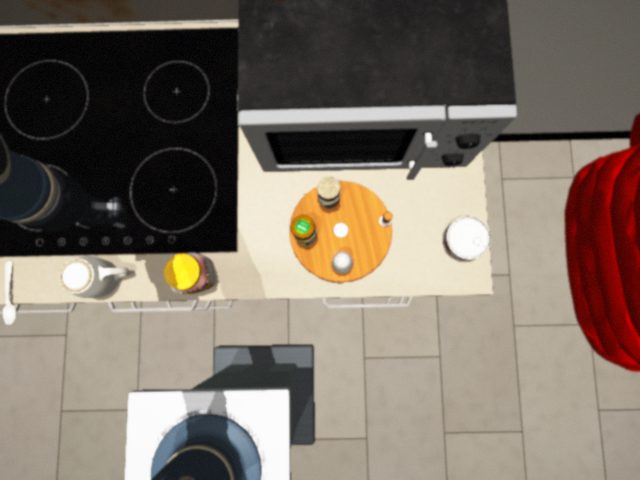

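The salt stands in front of the hub (342,262), 1.3° off, within the measuring error. All the jars are upright and the arm is clear.

```bash
python3 -c "
from workcell import *
print(ticket.close_job())"
```

```text
the job is handed in; nothing more can be done
None
```

I turned the board about 107° by its knob; the salt shaker now stands at the front (about 1° off, within measuring error), all jars are upright, the arm is clear, and the job was handed in at about 16 s.

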